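Hold the larder door ajar on the third hole of its stay

TASK

The onion and the lemon in the little counter larder need air: by the stay bar on its top, draw the glazed door open and drop the bar's third hole, counted from the door, over the peg, so that the bar lies down flat and keeps the sprung door open by itself. Feel the bar onto the peg gently rather than forcing it, let go, and leave the other things where they are.

Things in the scene. Friction and masses are not known exactly. Their poses are not given: they have to be found in the camera images.
- larder: White cupboard on the worktop (a wall cabinet hangs over it from 0.46 m up, beyond world x = 0.57 m), 190 deep x 200 wide x 200 mm high, fixed. Origin: centre of its underside. x points from its front (door) to its back, y to the door's free edge (left, seen from the front), z up; its top is at z = 200 mm. The door's hinge axis is upright at x = -105, y = -95 mm in this frame.
- door (a joint): Angle of the larder's glazed door (rad): 0 shut (the start), grows as it opens, up to 1.2. A spring shuts it with 0.25 N m when shut, 0.36 N m at 0.4 rad (2 to 3 N along the bar). Held on the peg by the second, third or fourth hole it stands at about 0.22, 0.43 or 0.66, up to 0.1 more or less with the place of the peg.
- stay: Stay: flat dark steel bar over the larder's top, 24 wide, 5 thick, 80 g, joined to the door's top rail. Origin: its pivot, 140 mm from the hinge axis, 7.5 mm above the larder's top; x runs to the knob, z up. It swings freely about the pivot and its knob end lifts up to 0.6 rad; left alone it lies level. Four 12 mm holes at x = 65, 93, 121, 149. It starts level, to the +y side of the peg.
- stay_knob (a point): Centre of the ball knob at the bar's free end, 22 mm across, to be pinched from above, from any side: at x = 170, z = 23 mm in the stay's frame, so 30.5 mm above the larder's top when the bar is level. Its neck is 11 mm thick; the bar ends 24 mm past it.
- hole_3 (a point): Centre of the third hole from the door, on the bar's underside: x = 121, z = -2.5 mm in the stay's frame.
- peg_middle (a point): A mark on the larder at x = -42.5, y = 33, z = 205 mm in its frame, at the seated bar's underside; not the peg. The upright steel peg (9 mm thick, flat chamfered tip 16 mm above this point) is on a small plate clamped in slots: it stands anywhere up to 11 mm before or behind the mark along the larder's x, exact sideways. Over 30 N between bar and peg bends the stay.
- candle: tea light, 38 mm across, 15 high, on the larder's top; origin under its middle; not to be moved.
- matchbox: matchbox 53x36x15 mm, on the larder's top; origin under its middle; not to be moved.
- tin: low food tin, 75 mm across, 58 high; bystander on the worktop; not to be moved.
- tall_tin: slimmer food tin, 57 mm across, 72 high; bystander; not to be moved.
- spoon: steel teaspoon 130 mm long, lying in front of the hob; bystander; not to be moved.
- carton: carton 68x136x69 mm, behind the larder; bystander; not to be moved.
- mill: wooden pepper mill 58 mm across, 170 high, at the left; bystander; not to be moved.

How it is judged (in metres and radians):
On the way, in this order (a step that is already met when the one before it is completed fails the run):
1. the door has been drawn open (value of joint door above 0.15 rad), for 0.1 s.
2. the third hole is down on the peg (x of hole_3 in the frame of larder between -0.056 and -0.029 m and y of hole_3 in the frame of larder between 0.0285 and 0.0375 m and z of hole_3 in the frame of larder below 0.2075 m), for 0.2 s.
At the end, for the whole second after the job is handed in: The third hole is down over the peg (within 13.5 mm along and 4.5 mm across of the middle of the peg's range, underside at most 2.5 mm above its seat), bar and door are at rest, and the bar alone keeps the door open at 0.28 to 0.58 rad (all of step 2 and value of joint door between 0.28 and 0.58 rad and linear speed of stay below 0.01 m/s and velocity of joint door between -0.03 and 0.03 rad/s); the robot touches nothing.
It fails at once if the bar is forced against the peg with more than 30 N (contact force between stay and larder above 30 N).
It fails at once if the tea light or the matchbox is moved more than 20 mm (distance of any of candle, matchbox from where it was at the start of the episode above 0.02 m).
It fails at once if another bystander is moved more than 20 mm (distance of any of tin, tall_tin, spoon, carton, mill from where it was at the start of the episode above 0.02 m).
It also fails if it takes over 67 s, if anything falls off the work surface, if the arm or the gripper's body presses on something with over 40 N, if the wrist force passes 120 N, or if a joint passes its speed limit or range.

ROBOT

A 7-joint arm with a two-finger parallel gripper is mounted at the origin on a cart in front of the work surface, level with it; the furniture and walls round the work are solid. World frame = base frame: x ahead of the robot, y to its left, z up, the work surface at z = 0. Lengths are in m, angles in degrees, forces in N, time in s.
With the tool pointing down it reaches from about 0.425 to 0.95 m from the base axis. Payload 16.7 kg.
Tool frame: the origin (TCP) lies at the very end of the fingers, on their centre line; the grasp point (between the pads) lies 19 mm behind it (grasp_offset is the z of the grasp point in the tool frame, in m); z points along the fingers, y is the line along which they close (so a half turn about z gives the same grasp; the last joint's range is limited). The gripper opens to 94 mm and grips with 3 to 60 N. Pads are 16 mm wide; open, the fingers measure 119 mm over their backs; the gripper's body (75 mm by 177 mm) begins 78 mm behind the grasp point.
Start: joints at [65.861, 24.414, 4.234, 92.017, -1.954, 63.644, -3.845], TCP at [0.181, -0.65, 0.205] pointing down, gripper open.
Joint ranges: [-163.25, 163.25], [-28.42, 122.38], [-70.27, 78.77], [12.13, 141.07], [-58.53, 238.53], [9.26, 117.41], [-156.51, 156.51]. Speed limits (degrees/s): [108.29, 108.29, 136.94, 136.94, 172.46, 172.46, 172.46].

INTERFACE

Orientations are given as [roll, pitch, yaw] about the fixed x, y, z axes, in that order (R = Rz(yaw) Ry(pitch) Rx(roll)).
In Python, from workcell import get_obs, capture, calibration, job_done, spot_in, grasp_offset gives the robot as it stands.
- The arm moves only by the tool servo_tool, never from a script. Its argument "series" is a list of rows, each a list of 5 numbers: the shift along the tool's x, y, z in fractions of the full range, 1 being 0.8 m, then the turn about the tool's z in normalised numbers (1 is 360 degrees), then the closure, from -1 (fully open) to 1 (shut). A call has 1 to 12 rows; each row is the pose to reach, as a shift and turn from the pose commanded when the call began, along the tool's axes at that moment; what a row does not reach only later rows make up. A row lasts 1/10 s, in which the tool goes at most 50 mm and 8.59 degrees, less where a joint would pass 70% of its speed; a pose out of reach is approached as far as the arm can. A call with a gripper value outside its range is refused whole. The fingers move at their own pace and stop on an object; "squeeze" is the grip in N (left out, the last holds). Time passes only in rows, so rows that repeat a pose let the fingers close. It gives the time, the measured TCP pose, the force, the opening and the grip force at its end, in the units of the state.
- get_obs(): the state, without advancing time (a new reading comes with each control period).
- capture(name): name is "scene" or "top" or "wrist"; returns the picture (420x560x3 uint8, blue, green, red); there is no depth.
- calibration(name): a dict with "fovy" (degrees; the focal length in pixels is half the picture's height over the tangent of half this angle, whatever the lens; pixels are square), "cx", "cy" (the principal point, pixels), "R" (3x3) and "t" (3): a world point X has camera coordinates R X + t; the wrist camera has in their place "T_tool_cam" (4x4, takes a point from camera to tool coordinates, whose origin is the TCP and whose axes are the flange's). Camera axes: x right, y down, z forward; pixel columns grow to the right and rows downward; lengths in m; the calibration is good to about 2 mm. A picture is of the moment at which its call begins: read the wrist's pose just before it. calibration takes no time and is no camera call.
- job_done(): hands the job in; it is judged then, once.
Trained networks look in the newest picture that a camera, given by its name, has taken for a name from the list of things; names that differ only in an ending like _2 or _b are one class to them, and where a whole thing is asked for, a point or a joint stands for the part that bears it (a point fixed in the world has none). Each returns a list of dicts, best first, with "conf" (0 to 1); they miss things now and then, are a little off and sometimes report something else, mostly with a low value. They report only what shows in the picture. A call takes as long as a camera call.
- spot_in(camera, target): "rect" ([left, top, right, bottom] in pixels, round what is visible of it).
The state is a dict: "t": time; "joint_positions": joint angles; "qd": joint speeds; "joint_torque": joint torques, N m; "ee_pos": TCP position; "tool_rot": TCP orientation; "force": force on the tool from outside, world axes, zero at the start; "wrist_torque": the same for the moment, N m; "opening": finger opening in m; "grasp_force": force on a finger pad.
Only numpy, scipy, OpenCV 4.12 (cv2) and the standard library are available. Lean on these libraries where they do the work, as an engineer would, in place of code of your own. Each camera call takes 0.05 s, during which the arm holds its last target. There are 200 camera calls.

## Working session

There is one attempt and no reset: what is moved stays moved. The work goes in short steps, Python scripts to look and compute and a tool call to move; the robot and the scene stay as the last step left them, time stands still between calls to the robot, and variables do not carry over. Pictures are saved under pics/ and viewed, at most 10 in all, crops included, and the job is handed in when it is done.

Besides the shell and the picture viewer there is one more tool, called after ">>>" as name([rows], argument=value, ...), one row to a line, values as JSON. servo_tool: Moves the arm, as the interface text tells. Its arguments: {"type":"object","properties":{"series":{"type":"array","items":{"type":"array","items":{"type":"number"}}},"squeeze":{"type":"number"}},"required":["series"]}

```bash
mkdir -p pics; ls; python3 - <<'E'
from workcell import *
import cv2, numpy as np
o=get_obs(); print({k:np.round(v,3).tolist() for k,v in o.items()}); print(grasp_offset)
for c in ("scene","top"):
    im=capture(c); cv2.imwrite(f"pics/{c}0.png",im)
    k=calibration(c); print(c,{a:np.round(b,4).tolist() for a,b in k.items()})
    for n in ("larder","stay","stay_knob","candle","matchbox","door"):
        r=spot_in(c,n)
        print(n,[(np.round(d["rect"],1).tolist(),round(d["conf"],2)) for d in r[:2]])
k=calibration("wrist");print(k)
E
```

```text
pics
{'t': 0.0, 'joint_positions': [65.862, 24.451, 4.23, 92.053, -1.952, 63.643, -3.844], 'qd': [0.025, -0.022, -0.073, -0.024, -0.039, -0.046, -0.046], 'joint_torque': [-0.0, -93.582, 3.667, -45.419, -0.049, 0.02, 0.0], 'ee_pos': [0.181, -0.65, 0.205], 'tool_rot': [-179.926, 0.007, 15.573], 'force': [-0.871, 0.0, 0.134], 'wrist_torque': [0.003, 0.009, -0.029], 'grasp_force': 0.0, 'opening': 0.094}
-0.0188
scene {'fovy': 54.0754, 'cx': 270.2199, 'cy': 209.6849, 'R': [[0.8039, -0.5946, -0.0139], [-0.4331, -0.5693, -0.6988], [0.4076, 0.5678, -0.7151]], 't': [-0.4395, 0.3462, 1.4863]}
larder [([214.7, 175.4, 282.7, 244.6], 0.87)]
stay [([215.7, 182.2, 247.1, 216.3], 0.48)]
stay_knob [([215.0, 184.2, 248.2, 215.2], 0.53)]
candle [([240.0, 178.4, 253.5, 188.3], 0.6), ([250.6, 168.0, 262.2, 180.6], 0.39)]
matchbox [([240.0, 179.7, 254.3, 188.6], 0.48)]
door [([214.6, 182.1, 282.1, 244.5], 0.61)]
top {'fovy': 52.5142, 'cx': 284.4183, 'cy': 208.5285, 'R': [[-0.0146, -0.9996, -0.0254], [-0.9849, 0.0187, -0.1723], [0.1727, 0.0225, -0.9847]], 't': [0.002, 0.5348, 1.3023]}
larder [([207.0, 173.2, 293.7, 256.9], 0.7), ([397.6, 262.4, 434.4, 267.4], 0.58)]
stay [([209.5, 231.6, 283.9, 243.7], 0.63), ([265.8, 149.2, 314.4, 177.8], 0.38)]
stay_knob [([211.6, 230.9, 284.0, 241.8], 0.69)]
candle [([219.5, 174.2, 233.7, 191.2], 0.45)]
matchbox [([221.5, 190.2, 244.5, 212.9], 0.51)]
door [([212.6, 184.9, 295.5, 258.3], 0.81), ([266.7, 150.2, 311.9, 180.0], 0.16)]
{'fovy': 63.1679311891612, 'cx': 279.08122784996954, 'cy': 213.8932696359891, 'T_tool_cam': array([[ 2.20504715e-04, -9.73814408e-01, -2.27344344e-01,
         6.45074990e-02],
       [ 9.99999924e-01,  1.41831904e-04,  3.62387489e-04,
         4.57962177e-04],
       [-3.20653477e-04, -2.27344407e-01,  9.73814365e-01,
        -1.77461626e-01],
       [ 0.00000000e+00,  0.00000000e+00,  0.00000000e+00,
         1.00000000e+00]])}
```

```bash
python3 - <<'E'
import cv2,numpy as np
a=cv2.imread("pics/top0.png");b=cv2.imread("pics/scene0.png")
A=cv2.resize(a[140:280,180:320],(590,590),interpolation=cv2.INTER_CUBIC)
cv2.imwrite("pics/t0c.png",A)
cv2.imwrite("pics/s0.png",cv2.resize(b[100:300,150:400],(800,640)[:2] if 0 else (750,600),interpolation=cv2.INTER_CUBIC))
E
```

```text
(no output)
```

View pics/t0c.png

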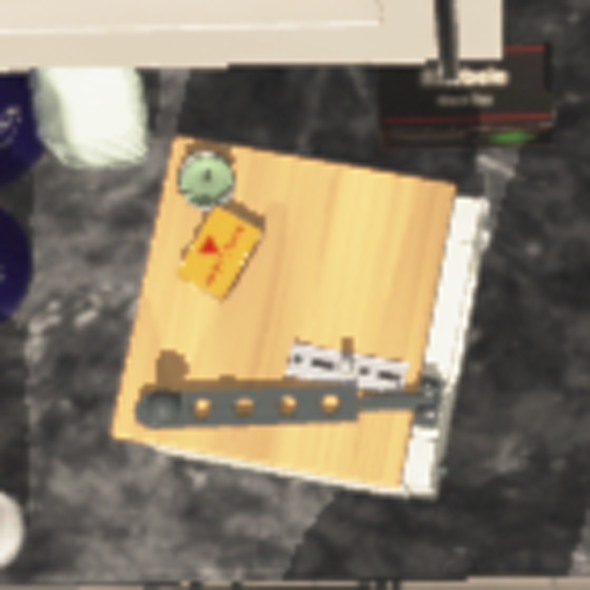

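View pics/s0.png

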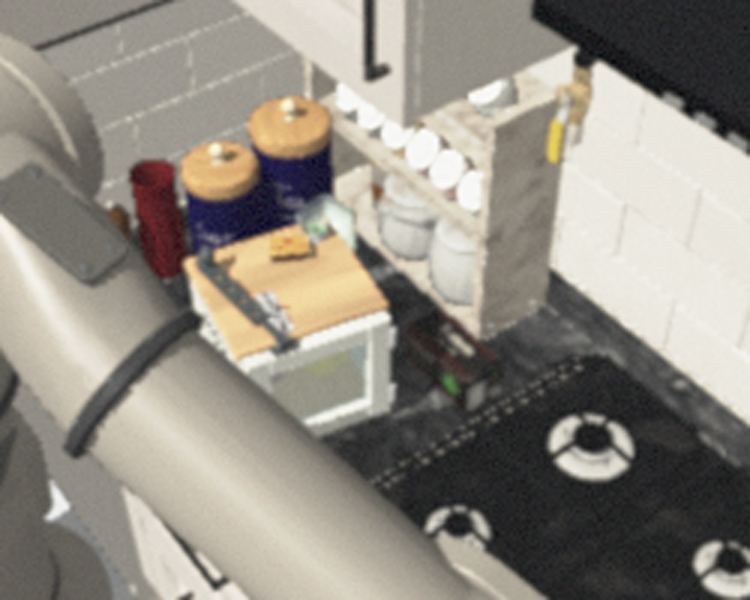

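The top view shows the larder's door facing world −y. The knob is at crop (155,408), the peg and its slotted plate at about (347,352), and the matchbox and candle well away from the bar. Next I'll compute positions.

```bash
cat > h.py <<'E'
import numpy as np, cv2
from workcell import *
from scipy.spatial.transform import Rotation as Rn
def ray(c,uv,obs=None):
    k=calibration(c); f=210/np.tan(np.radians(k["fovy"])/2)
    d=np.array([(uv[0]-k["cx"])/f,(uv[1]-k["cy"])/f,1])
    if c=="wrist":
        T=k["T_tool_cam"]; R=Rn.from_euler("xyz",obs["tool_rot"],degrees=True).as_matrix()
        return R@T[:3,3]+obs["ee_pos"], R@T[:3,:3]@d
    R=np.array(k["R"]); return -R.T@k["t"], R.T@d
def at(c,uv,z,obs=None):
    o,d=ray(c,uv,obs); return o+d*(z-o[2])/d[2]
def proj(c,X,obs=None):
    k=calibration(c); f=210/np.tan(np.radians(k["fovy"])/2)
    if c=="wrist":
        T=k["T_tool_cam"]; R=Rn.from_euler("xyz",obs["tool_rot"],degrees=True).as_matrix()
        p=T[:3,:3].T@(R.T@(np.array(X)-obs["ee_pos"])-T[:3,3])
    else: p=np.array(k["R"])@X+k["t"]
    return np.array([f*p[0]/p[2]+k["cx"],f*p[1]/p[2]+k["cy"]])
E
python3 - <<'E'
from h import *
s=590/140
P=lambda u,v,z:at("top",(180+u/s,140+v/s),z)
for n,u,v,z in [("BR",178,138,.2),("FR",455,185,.2),("FL",404,487,.2),("BL",113,437,.2),("knob",157,408,.2305),("pivot",430,400,.21),("h1",330,403,.21),("h4",202,406,.21),("pegtip",347,343,.221),("pegbase",347,360,.205),("candle",206,177,.215),("match",221,253,.215)]:
    print(n,np.round(P(u,v,z),4))
# fit larder pose
from scipy.optimize import least_squares
L=np.array([[95,-100],[-95,-100],[-95,100],[95,100]])/1e3
W=np.array([P(178,138,.2),P(455,185,.2),P(404,487,.2),P(113,437,.2)])[:,:2]
f=lambda q:(L@np.array([[np.cos(q[2]),-np.sin(q[2])],[np.sin(q[2]),np.cos(q[2])]]).T+q[:2]-W).ravel()
r=least_squares(f,[.5,.1,1.6]);print(r.x,np.degrees(r.x[2]),np.round(r.fun*1e3,1))
R=np.array([[np.cos(r.x[2]),-np.sin(r.x[2])],[np.sin(r.x[2]),np.cos(r.x[2])]])
for n,u,v,z in [("knob",157,408,.2305),("pivot",430,400,.21),("h1",330,403,.21),("h4",202,406,.21),("pegtip",347,343,.221),("pegbase",347,360,.205)]:
    print(n,np.round(R.T@(P(u,v,z)[:2]-r.x[:2])*1e3,1))
np.save("larder.npy",r.x)
E
```

```text
BR [0.6149 0.1656 0.2   ]
FR [ 0.5784 -0.0215  0.2   ]
FL [0.377 0.015 0.2  ]
BL [0.4128 0.2063 0.2   ]
knob [0.4281 0.1719 0.2305]
pivot [ 0.4326 -0.0031  0.21  ]
h1 [0.4317 0.0623 0.21  ]
h4 [0.4312 0.1461 0.21  ]
pegtip [0.4695 0.0501 0.221 ]
pegbase [0.4605 0.0514 0.205 ]
candle [0.5837 0.144  0.215 ]
match [0.5319 0.1336 0.215 ]
[0.49576073 0.09133122 1.38162772] 79.1614373750705 [-3.   0.3 -2.3  0.8  2.7  1.9  2.6 -2.9]
knob [66.4 81.6]
pivot [-104.6   44.3]
h1 [-40.6  57.4]
h4 [41.7 73.7]
pegtip [-45.4  18.1]
pegbase [-45.9  27.1]
```

The fit is consistent: pivot at (−104.6, 44.3) against the expected (−105, 45). The knob is at about (0.428, 0.172, 0.2305). Moving up and across.

Units first: shifts go in shares of 0.8 m and turns go in shares of 360 degrees. So 0.4 m / 0.8 = 0.5, -0.15 m / 0.8 = -0.1875, -74 degrees / 360 = -0.2056.

>>> servo_tool([
  [0,0,-0.0625,0,-1],
  [0.05,-0.0313,-0.125,-0.0222,-1],
  [0.1,-0.0625,-0.175,-0.0444,-1],
  [0.15,-0.0938,-0.2,-0.0667,-1],
  [0.2,-0.125,-0.2,-0.0889,-1],
  [0.25,-0.1563,-0.2,-0.1111,-1],
  [0.3,-0.1875,-0.2,-0.1333,-1],
  [0.35,-0.2188,-0.2,-0.1556,-1],
  [0.4,-0.25,-0.2,-0.1778,-1],
  [0.45,-0.2813,-0.2,-0.2,-1],
  [0.5,-0.3125,-0.2,-0.2056,-1],
  [0.5,-0.3125,-0.2,-0.2056,-1],
])

```text
t: 1.9
ee_pos: [0.503, -0.2964, 0.3656]
tool_rot: [179.9, -0.1, 90.1]
force: [0.1, -0.8, 0.1]
opening: 0.0939
grasp_force: 0.0
```

>>> servo_tool([
  [0.05,0,0,0,-1],
  [0.1,0,0,0,-1],
  [0.15,0,0,0,-1],
  [0.2,0,0,0,-1],
  [0.25,-0.0125,0,0,-1],
  [0.3,-0.025,0,0,-1],
  [0.35,-0.0375,0,0,-1],
  [0.4,-0.05,0.0125,0,-1],
  [0.45,-0.0625,0.025,0,-1],
  [0.5,-0.075,0.025,0,-1],
  [0.5,-0.075,0.025,0,-1],
  [0.5,-0.075,0.025,0,-1],
])

```text
t: 3.1
ee_pos: [0.4423, 0.0986, 0.3457]
tool_rot: [180.0, 0.0, 89.6]
force: [-0.2, -0.5, -0.4]
opening: 0.0942
grasp_force: 0.0
```

```bash
python3 - <<'E'
from h import *
o=get_obs(); print(np.round(o["joint_positions"],1),np.round(o["ee_pos"],4),np.round(o["tool_rot"],2))
im=capture("wrist"); cv2.imwrite("pics/w1.png",im); import json
json.dump({k:np.array(v).tolist() for k,v in o.items()},open("o1.json","w"))
for n in ("stay_knob","stay","peg_middle"): print(n,[(np.round(d["rect"],1).tolist(),round(d["conf"],2)) for d in spot_in("wrist",n)[:2]])
for n,X in (("knob",[.428,.172,.2305]),("pivot",[.4326,-.0031,.2075])): print(n,proj("wrist",X,o))
E
```

```text
[ 20.1  -1.2 -39.3 105.9  -0.7  75.  -19.4] [0.4423 0.0986 0.3457] [1.7997e+02 2.0000e-02 8.9630e+01]
stay_knob [([252.1, 102.3, 279.4, 306.5], 0.74)]
stay [([249.1, 99.0, 281.6, 308.2], 0.87)]
peg_middle [([214.9, 83.6, 467.9, 308.0], 0.7)]
knob [262.09876905 123.40269873]
pivot [270.78189059 303.14827412]
```

View pics/w1.png

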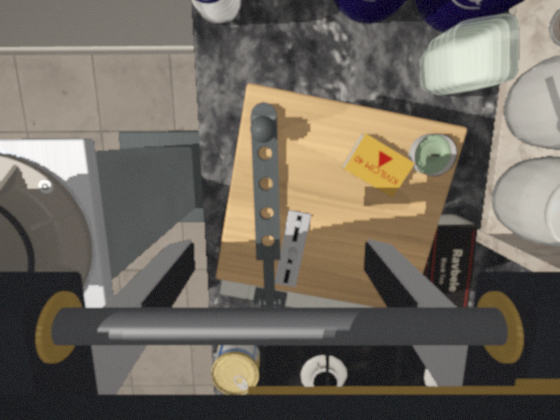

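Wrist view: knob at (264,128), holes at rows 153/183/212/240, slotted plate at about (297,248), and all four larder corners in view. I'll zoom in on the plate to find the peg.

```bash
python3 - <<'E'
from h import *
im=cv2.imread("pics/w1.png")
cv2.imwrite("pics/w1c.png",cv2.resize(im[80:320,200:340],(350*1,600),interpolation=cv2.INTER_CUBIC))
E
```

```text
(no output)
```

View pics/w1c.png

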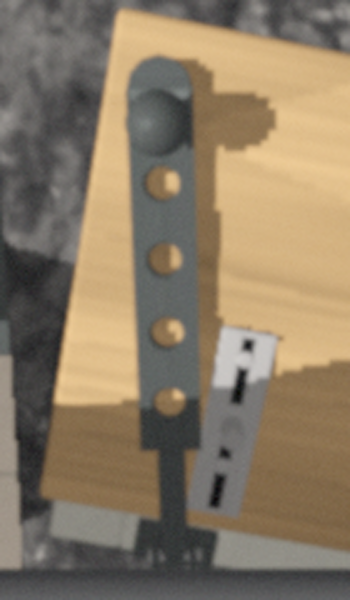

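The peg tip shows as a grey disc at crop (232,432), i.e. image (292.8, 252.8).

```bash
python3 - <<'E'
from h import *
import json; o={k:np.array(v) for k,v in json.load(open("o1.json")).items()}
P=lambda u,v,z:at("wrist",(200+u/2.5,80+v/2.5),z,o)
from scipy.optimize import least_squares
pts={"knob":(160,121,.2305),"h4":(163,183,.2075),"h3":(165,258,.2075),"h2":(167,332,.2075),"h1":(170,400,.2075),"pegtip":(232,432,.221),"BL":(118,10,.2),"FL":(41,495,.2),"BR":(665,120,.2)}
W={n:P(*p) for n,p in pts.items()}
L=np.array([[95,100],[-95,100],[95,-100]])/1e3
D=np.array([W["BL"],W["FL"],W["BR"]])[:,:2]
rot=lambda a:np.array([[np.cos(a),-np.sin(a)],[np.sin(a),np.cos(a)]])
r=least_squares(lambda q:(L@rot(q[2]).T+q[:2]-D).ravel(),np.load("larder.npy"))
print(r.x,np.degrees(r.x[2]),np.round(r.fun*1e3,1))
q=r.x; np.save("larder2.npy",q)
for n in W: print(n,np.round(W[n],4),np.round(rot(q[2]).T@(W[n][:2]-q[:2])*1e3,1))
E
```

```text
[0.49472493 0.09431053 1.37127552] 78.56830003294013 [ 1.7  0.3  0.4 -0.3 -2.1 -0. ]
knob [0.4295 0.168  0.2305] [59.3 78.5]
h4 [0.4293 0.1464 0.2075] [38.1 74.5]
h3 [0.4296 0.1189 0.2075] [11.2 68.7]
h2 [0.4299 0.0907 0.2075] [-16.4  62.8]
h1 [0.4307 0.0637 0.2075] [-42.7  56.7]
pegtip [0.4542 0.0553 0.221 ] [-46.3  32. ]
BL [0.4139 0.207  0.2   ] [ 94.4 101.6]
FL [0.3775 0.0213 0.2   ] [-94.8 100.5]
BR [0.6137 0.1676 0.2   ] [  95.4 -102. ]
```

Converted, 0.132 m / 0.8 = 0.165, 0.129 m / 0.8 = 0.1613.

>>> servo_tool([
  [0.0438,-0.0075,0.025,0,0],
  [0.0863,-0.0163,0.05,0,0],
  [0.0863,-0.0163,0.0875,0,0],
  [0.0863,-0.0163,0.1125,0,0],
  [0.0863,-0.0163,0.1375,0,0],
  [0.0863,-0.0163,0.15,0,0],
  [0.0863,-0.0163,0.1563,0,0],
  [0.0863,-0.0163,0.1613,0,0],
  [0.0863,-0.0163,0.165,0,0],
  [0.0863,-0.0163,0.165,0,0],
  [0.0863,-0.0163,0.165,0,0],
])

```text
t: 4.4
ee_pos: [0.4301, 0.1676, 0.2139]
tool_rot: [180.0, -0.0, 89.6]
force: [0.2, -0.1, 1.2]
opening: 0.0471
grasp_force: 0.0
```

```bash
python3 - <<'E'
from h import *
im=capture("wrist"); cv2.imwrite("pics/w2.png",im)
E
```

```text
(no output)
```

View pics/w2.png

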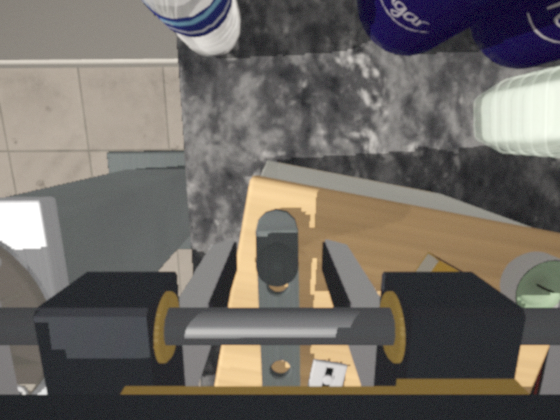

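The knob at (277,262) sits centred between the fingers, so I'll close on it.

Converted, 0.001 m / 0.8 = 0.0013.

>>> servo_tool([
  [0,0,0.0013,0,0.5],
  [0,0,0.0013,0,1],
  [0,0,0.0013,0,1],
  [0,0,0.0013,0,1],
  [0,0,0.0013,0,1],
  [0,0,0.0013,0,1],
  [0,0,0.0013,0,1],
], squeeze=20)

```text
t: 5.15
ee_pos: [0.43, 0.1675, 0.2125]
tool_rot: [180.0, -0.0, 89.6]
force: [0.5, -0.2, 0.9]
opening: 0.0207
grasp_force: 20.0
```

```bash
cat > plan.py <<'E'
from h import *
from scipy.optimize import brentq
rot=lambda a:np.array([[np.cos(a),-np.sin(a)],[np.sin(a),np.cos(a)]])
K0=np.array([.4297,.1678]); peg=np.array([.4542,.0553]); a=np.radians(78.8)
bd=np.array([.4293-.4307,.1464-.0637]); bd/=np.linalg.norm(bd)   # bar direction at start
piv0=K0-.170*bd; hinge=piv0+rot(a)@[0,-.140]
def pivot(th): return hinge+rot(a)@(.140*np.array([-np.sin(th),np.cos(th)]))
ths=brentq(lambda t:np.linalg.norm(peg-pivot(t))-.121,0.1,0.8)
hor=lambda f:.170*np.cos(f)-.023*np.sin(f)
ver=lambda f:.2075+.170*np.sin(f)+.023*np.cos(f)
y0=np.arctan2(bd[1],bd[0])
def knob(th,yaw,f):
    p=pivot(th); return np.r_[p+hor(f)*np.array([np.cos(yaw),np.sin(yaw)]),ver(f)]
v=peg-pivot(ths); ys=np.arctan2(v[1],v[0])
if __name__=="__main__":
    q=np.load("larder2.npy"); print("piv0 lard",rot(a).T@(piv0-q[:2]),"start yaw",np.degrees(y0),"ths",ths,"yaw_s",np.degrees(ys))
    for n,k in [("start",knob(0,y0,0)),("lift",knob(0,y0,.25)),("pull.2",knob(.2,y0,.25)),("pull",knob(ths,y0,.25)),("sweep",knob(ths,ys,.25)),("low.15",knob(ths,ys,.15)),("low.12",knob(ths,ys,.12)),("seat",knob(ths,ys,0))]:
        print(n,np.round(k,4),"tool delta from start (yaw 89.6; add z)",np.round([k[1]-.1678,k[0]-.4297,-(k[2]-.2305)],4))
E
python3 plan.py
```

```text
piv0 lard [-0.10671979  0.04222295] start yaw 90.96984800562781 ths 0.4457946696580013 yaw_s 80.52170798480218
start [0.4297 0.1678 0.2305] tool delta from start (yaw 89.6; add z) [0. 0. 0.]
lift [0.4299 0.1568 0.2718] tool delta from start (yaw 89.6; add z) [-0.011   0.0002 -0.0413]
pull.2 [0.4272 0.129  0.2718] tool delta from start (yaw 89.6; add z) [-0.0388 -0.0025 -0.0413]
pull [0.4316 0.095  0.2718] tool delta from start (yaw 89.6; add z) [-0.0728  0.0019 -0.0413]
sweep [0.4605 0.0928 0.2718] tool delta from start (yaw 89.6; add z) [-0.075   0.0308 -0.0413]
low.15 [0.4614 0.0984 0.2556] tool delta from start (yaw 89.6; add z) [-0.0694  0.0317 -0.0251]
low.12 [0.4616 0.0997 0.2507] tool delta from start (yaw 89.6; add z) [-0.0681  0.0319 -0.0202]
seat [0.4623 0.1036 0.2305] tool delta from start (yaw 89.6; add z) [-0.0642  0.0326  0.    ]
```

Converted, -0.041 m / 0.8 = -0.0513, -0.039 m / 0.8 = -0.0488.

>>> servo_tool([
  [-0.0013,0,-0.0088,0,1],
  [-0.0025,0,-0.0175,0,1],
  [-0.005,0,-0.0263,0,1],
  [-0.0075,0,-0.035,0,1],
  [-0.0113,0,-0.0438,0,1],
  [-0.0138,0,-0.0513,0,1],
  [-0.0225,-0.0013,-0.0513,0,1],
  [-0.0313,-0.0025,-0.0513,0,1],
  [-0.04,-0.0038,-0.0513,0,1],
  [-0.0488,-0.0038,-0.0513,0,1],
  [-0.0488,-0.0038,-0.0513,0,1],
])

```text
t: 6.25
ee_pos: [0.4266, 0.1273, 0.2533]
tool_rot: [-180.0, 0.0, 89.5]
force: [0.9, 1.6, 0.6]
opening: 0.0207
grasp_force: 20.0
```

Converted, -0.034 m / 0.8 = -0.0425, 0.005 m / 0.8 = 0.0063, 10 degrees / 360 = 0.0278.

>>> servo_tool([
  [-0.01,0.0013,0,0,1],
  [-0.02,0.0025,0,0,1],
  [-0.03,0.0038,0,0,1],
  [-0.04,0.0063,0,0,1],
  [-0.04,0.0063,0,0,1],
  [-0.04,0.0138,0,0.0056,1],
  [-0.0413,0.0213,0,0.0111,1],
  [-0.0413,0.0288,0,0.0167,1],
  [-0.0425,0.0363,0,0.0222,1],
  [-0.0425,0.0425,0,0.0278,1],
  [-0.0425,0.0425,0,0.0278,1],
  [-0.0425,0.0425,0,0.0278,1],
])

```text
t: 7.45
ee_pos: [0.4602, 0.0945, 0.2534]
tool_rot: [-180.0, -0.0, 79.6]
force: [0.5, 2.8, -0.5]
opening: 0.0205
grasp_force: 20.0
```

```bash
python3 - <<'E'
from h import *
o=get_obs(); print(np.round(o["joint_positions"],1),np.round(o["ee_pos"],4),o["force"])
t=capture("top"); s=capture("scene"); w=capture("wrist")
A=cv2.resize(t[170:270,200:320],(480,400),interpolation=cv2.INTER_CUBIC)
B=cv2.resize(w,(320,240)); C=cv2.resize(s[160:260,190:300],(320,291),interpolation=cv2.INTER_CUBIC)
im=np.zeros((540,800,3),np.uint8); im[:400,:480]=A; im[:240,480:]=B; im[245:536,480:]=C
cv2.imwrite("pics/m3.png",im); cv2.imwrite("pics/w3.png",w)
E
```

```text
[ 19.2   5.1 -40.3 112.    3.7  64.1 -33. ] [0.4602 0.0945 0.2534] [ 0.47167776  2.80158618 -0.489065  ]
```

View pics/m3.png

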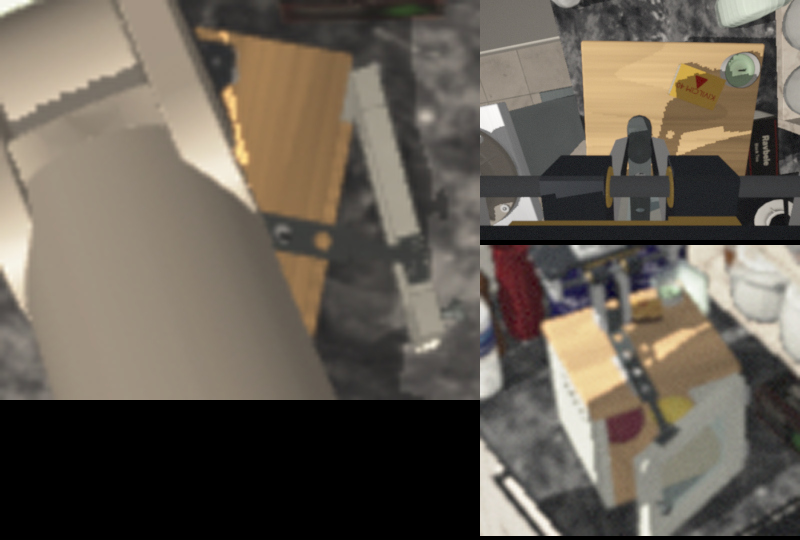

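The composite shows the door open and the bar tilted. In the top-view tile, holes show at (322,242) and (283,237), and the second has something grey in it. I'll check that by projecting the model.

```bash
python3 - <<'E'
from plan import *
from scipy.optimize import fsolve
# solve th,yaw from measured TCP
K=np.array([.4602,.0945]); f=.25
th,yw=fsolve(lambda x:knob(x[0],x[1],f)[:2]-K,[ths,ys]); print(th,np.degrees(yw),np.degrees(ys))
p=pivot(th); d=np.array([np.cos(yw),np.sin(yw)])
for n,x in (("piv",0),("h1",.065),("h2",.093),("h3",.121)):
    X=np.r_[p+d*x*np.cos(f),.21+x*np.sin(f)]; u=proj("top",X); print(n,X.round(4),((u-[200,170])*4).round(1))
for z in (.2,.221): print("peg",((proj("top",np.r_[peg,z])-[200,170])*4).round(1))
u=proj("top",np.r_[hinge,.2]);print("hinge",((u-[200,170])*4).round(1))
E
```

```text
0.43311719677025434 80.46068480824958 80.52170798480218
piv [ 0.4338 -0.0623  0.21  ] [414.4 256.3]
h1 [ 4.443e-01 -2.000e-04  2.261e-01] [323.  239.9]
h2 [0.4488 0.0265 0.233 ] [283.  232.7]
h3 [0.4533 0.0533 0.2399] [242.6 225.5]
peg [244.3 231.7]
peg [241.9 227.8]
hinge [363.1  67. ]
```

Model and picture agree: h1 is predicted at (323,240) and h2 at (283,233). Lowering gently now.

Converted, 0.02 m / 0.8 = 0.025, 0.004 m / 0.8 = 0.005.

>>> servo_tool([
  [0.0013,0,0.005,0,1],
  [0.0025,0,0.01,0,1],
  [0.0038,0,0.015,0,1],
  [0.005,0,0.02,0,1],
  [0.0056,0,0.0225,0,1],
  [0.0063,0,0.025,0,1],
  [0.0063,0,0.025,0,1],
])

```text
t: 8.3
ee_pos: [0.4612, 0.0985, 0.233]
tool_rot: [-180.0, 0.1, 79.6]
force: [2.6, -3.5, -4.1]
opening: 0.0207
grasp_force: 20.0
```

Converted, -0.002 m / 0.8 = -0.0025, -0.001 m / 0.8 = -0.0013.

>>> servo_tool([
  [-0.0013,0,0,0,1],
  [-0.0025,0,0,0,1],
  [-0.0025,0,0,0,1],
])

```text
t: 8.6
ee_pos: [0.4609, 0.0975, 0.2337]
tool_rot: [180.0, -0.0, 79.6]
force: [0.6, 2.4, -0.2]
opening: 0.0207
grasp_force: 20.0
```

Converted, 0.002 m / 0.8 = 0.0025, 0.001 m / 0.8 = 0.0013.

>>> servo_tool([
  [0,0,0.0013,0,1],
  [0,0,0.0025,0,1],
  [0,0,0.0025,0,1],
])

```text
t: 8.9
ee_pos: [0.4608, 0.0974, 0.2314]
tool_rot: [-180.0, -0.0, 79.6]
force: [1.0, 2.4, 1.1]
opening: 0.0206
grasp_force: 20.0
```

Converted, 0.002 m / 0.8 = 0.0025, 0.001 m / 0.8 = 0.0013.

>>> servo_tool([
  [0,0,0.0013,0,1],
  [0,0,0.0025,0,1],
  [0,0,0.0025,0,1],
])

```text
t: 9.2
ee_pos: [0.4608, 0.0973, 0.2294]
tool_rot: [-180.0, -0.0, 79.6]
force: [-0.2, 2.5, 0.7]
opening: 0.0206
grasp_force: 20.0
```

>>> servo_tool([
  [0.0006,0,0.0025,0,1],
  [0.0013,0,0.005,0,1],
  [0.0019,0,0.0075,0,1],
  [0.0019,0,0.0075,0,1],
])

```text
t: 9.6
ee_pos: [0.4611, 0.0988, 0.2232]
tool_rot: [-180.0, -0.0, 79.6]
force: [1.3, 2.4, -0.9]
opening: 0.0206
grasp_force: 20.0
```

>>> servo_tool([
  [0.0006,0,0.0025,0,1],
  [0.0013,0,0.005,0,1],
  [0.0019,0,0.0075,0,1],
  [0.0025,0,0.01,0,1],
  [0.0025,0,0.0119,0,1],
  [0.0025,0,0.0119,0,1],
])

```text
t: 10.2
ee_pos: [0.4615, 0.1007, 0.2138]
tool_rot: [-180.0, -0.0, 79.6]
force: [1.1, 1.6, -0.4]
opening: 0.0205
grasp_force: 20.0
```

Converted, 0.001 m / 0.8 = 0.0013.

>>> servo_tool([
  [0.0013,0,0.0013,0,1],
  [0.0013,0,0.0013,0,1],
  [0.0013,0,0.0013,0,0.5],
  [0.0013,0,0.0013,0,0],
  [0.0013,0,0.0013,0,0],
  [0.0013,0,0.0013,0,0],
  [0.0013,0,0.0013,0,0],
])

```text
t: 10.9
ee_pos: [0.4617, 0.1017, 0.213]
tool_rot: [-180.0, -0.0, 79.6]
force: [-0.5, 0.0, 0.6]
opening: 0.0468
grasp_force: 0.0
```

>>> servo_tool([
  [0,0,-0.0125,0,0],
  [0,0,-0.0375,0,0],
  [0,0,-0.075,0,0],
  [0,0,-0.1125,0,0],
  [0.025,0,-0.15,0,0],
  [0.05,0,-0.1625,0,0],
  [0.075,0,-0.1625,0,0],
  [0.1,0,-0.1625,0,0],
  [0.1,0,-0.1625,0,0],
])

```text
t: 11.8
ee_pos: [0.476, 0.1828, 0.3438]
tool_rot: [180.0, -0.1, 79.7]
force: [0.8, -0.1, -0.3]
opening: 0.0471
grasp_force: 0.0
```

```bash
python3 - <<'E'
from h import *
o=get_obs(); print(np.round(o["ee_pos"],4),o["force"],o["opening"])
t=capture("top"); s=capture("scene"); w=capture("wrist")
A=cv2.resize(t[170:270,200:320],(480,400),interpolation=cv2.INTER_CUBIC)
B=cv2.resize(w[80:320,140:460],(320,240)); C=cv2.resize(s[160:260,190:300],(320,291),interpolation=cv2.INTER_CUBIC)
im=np.zeros((540,800,3),np.uint8); im[:400,:480]=A; im[:240,480:]=B; im[245:536,480:]=C
cv2.imwrite("pics/m4.png",im); cv2.imwrite("pics/w4.png",w)
E
```

```text
[0.476  0.1828 0.3438] [ 0.7920148  -0.07359816 -0.30403373] 0.04714882830965107
```

View pics/m4.png

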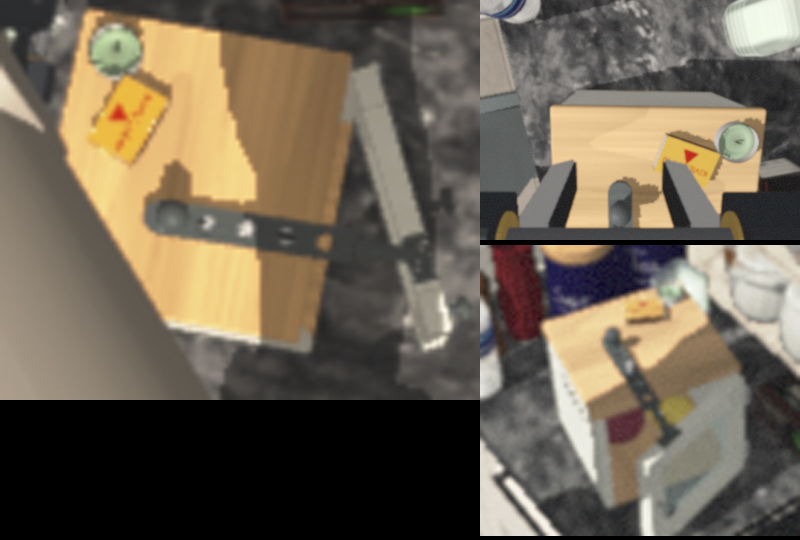

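The door stays open and the bar lies flat. In the top-view tile the four holes are at (325,241), (286,236), (245,228) and (205,222). The third is filled by the peg, which was predicted at about (243,229). The matchbox and tea light have not moved, and the gripper is clear.

```bash
python3 -c "
from workcell import *
print(job_done())"
```

```text
the job is handed in; nothing more can be done
None
```

The larder door now stands open on its own, with the bar flat and its third hole over the peg; the gripper is clear, the matchbox and tea light look unmoved, and the job is handed in (no verdict came back).

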